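# Hang the kiln controller on its post

### The arm

A 6-joint arm with a two-finger parallel gripper is mounted at the origin on the work surface. World frame = base frame: x ahead of the robot, y to its left, z up, the work surface at z = 0. Lengths are in m, angles in rad, forces in N, time in s.
With the tool pointing down it reaches from about 0.3 to 0.75 m from the base axis. Payload 8.5 kg.
Tool frame: the origin (TCP) lies between the finger pads; the fingertips stand 17 mm ahead of it and the grasp point (between the pads) lies 2 mm behind it; z points along the fingers, y is the direction in which the jaws open and shut (so a half turn about z gives the same grasp; the last joint's range is limited). The gripper opens to 88 mm and grips with 3 to 60 N. Pads are 18 mm wide; open, the fingers measure 123 mm over their backs; the gripper's body (75 mm by 187 mm) begins 45 mm behind the grasp point.
Start: joints at [-1.517, 0.381, 1.297, -0, 1.464, -0.215], TCP at [0.146, -0.53, 0.235] pointing down, gripper open.
Joint ranges: [-3.11, 3.11], [-0.89, 2.33], [0.22, 2.48], [-1.42, 4.56], [0.17, 2.85], [-2.88, 2.88]. Speed limits (rad/s): [2.39, 2.39, 3.14, 3.14, 3.14, 3.14].

### API

Orientations are given as [roll, pitch, yaw] about the fixed x, y, z axes, in that order (R = Rz(yaw) Ry(pitch) Rx(roll)).
In Python, from plant import bot, vision, models gives the robot as it stands.
- The arm moves only by the shell command python3 -m inch 'ROWS' [FORCE]. ROWS is JSON, a list of rows, each a list of 7 numbers: the turn, a rotation vector about the tool's x, y, z in rad, then the shift along the tool's x, y, z in mm, then the finger opening in mm, from 0 to 88.1. In form: [[ax, ay, az, dx, dy, dz, gripper], ...]. A call has 1 to 10 rows; each row is the pose to reach, as a shift and turn from the pose commanded when the call began, along the tool's axes at that moment; what a row does not reach only later rows make up. A row lasts 1/10 s, in which the tool goes at most 50 mm and 8.59 degrees, less where a joint would pass 70% of its speed; a pose out of reach is approached as far as the arm can. A call with a gripper value outside its range is refused whole. The fingers move at their own pace and stop on an object; FORCE is the grip in N (left out, the last holds). Time passes only in rows, so rows that repeat a pose let the fingers close. It gives the time, the measured TCP pose, the force and the opening at its end, in the units of the state.
- bot.get_state(): the state, without advancing time (a new reading comes with each control period).
- vision.grab_frame(name): name is "side" or "top" or "wrist"; returns (picture, depth): 384x512x3 uint8, red, green, blue; 384x512 float32, m along the optical axis (not along the pixel's ray), 0 where there is no reading.
- vision.calibration(name): a dict with "fx", "fy", "cx", "cy" (pixels), "world_to_cam" (4x4, takes a point from world to camera coordinates). Camera axes: x right, y down, z forward; pixel columns grow to the right and rows downward; lengths in m; the calibration is good to about 2 mm. A picture is of the moment at which its call begins: read the wrist's pose just before it. calibration takes no time and is no camera call; for the wrist camera it gives the pose at the moment of the call.
- bot.sign_off(): hands the job in, once; it reports no verdict.
Trained networks look in the newest picture that a camera, given by its name, has taken for a name from the list of things; names that differ only in an ending like _2 or _b are one class to them, and where a whole thing is asked for, a point or a joint stands for the part that bears it (a point fixed in the world has none). Each returns a list of dicts, best first, with "p" (0 to 1); they miss things now and then, are a little off and sometimes report something else, mostly with a low value. They report only what shows in the picture. A call takes as long as a camera call. They do not tell look-alikes from the thing itself.
- models.recognise(thing, camera): "bbox" ([left, top, width, height] in pixels, round what is visible of it).
- models.regions_of(thing, camera): "mask" (384x512 bool, what is visible of it) and "bbox" ([left, top, width, height] in pixels, round what is visible of it).
- models.landmark_of(thing, camera): "pixel" ([row, column] in pixels: a listed point, or the origin of a listed thing).
The state is a dict: "t": time; "joint_positions": joint angles; "joint_vel": joint speeds; "tau": joint torques, N m; "eef_pos": TCP position; "orientation": TCP orientation; "ft_force": force on the tool from outside, world axes, zero at the start; "wrist_torque": the same for the moment, N m; "width": opening from 0.0 (shut) to 1.0 (fully open).
Only numpy, scipy, OpenCV 4.12 (cv2) and the standard library are available. Lean on these libraries where they do the work, as an engineer would, in place of code of your own. Each camera call takes 0.05 s, during which the arm holds its last target. There are 200 camera calls.

### The job

Hang the kiln controller on the headed stud of the steel post: slip the keyhole in its back plate over the stud's head, then lower it, still in the grip, until it is fully home, locked behind the head, and only then let go. Feel for it gently, since it must never be pushed hard against the post or the stud, and leave the other things on the bench where they are.

Things in the scene. Friction and masses are not known exactly. Their poses are not given: they have to be found in the camera images.
- controller_centre (a point): Centre (half-way up) of the kiln controller: a dark grey box standing loose and upright on the bench, 62 mm wide (y), 120 tall (z), 48 deep (x), 0.28 to 0.46 kg. x points from its front with display and keys (-x) to its back (+x). Its back is a flat steel plate, outer face at x = +24 mm. Plain flat sides: grip it across its width from above, pads about 25 mm below its top.
- key_hole (a point): Centre of the round hole, 20 mm across, of the keyhole in the controller's back plate: 4 mm above controller_centre and 22 mm behind it (+x), mid-thickness of the 4 mm plate; same axes. A slot 9 mm wide leads from it straight up to slot_seat. Inside the plate is a hollow 12 mm deep for the stud's head; above, below and beside the keyhole the plate is solid.
- slot_seat (a point): Upper end of the keyhole's slot, 16 mm above key_hole and 20 mm above controller_centre: the stud's shank rests here when the controller hangs fully home. Same axes as controller_centre.
- post: Post of steel strut channel, 41 x 41 mm, 172 mm tall, fixed on the bench by a 110 x 110 x 6 mm foot; origin on its axis at bench level, z up. Its open side (22 mm gap between two flat lips) looks along its -x; this face is 20.5 mm from the axis. Post and stud do not give. The hung controller has the yaw of the post, its back plate against the face.
- post_face (a point): Point on the post's open face, on the middle line, 142 mm above the bench; axes of the post. The headed stud is clamped on this line, pointing along -x, but its height was set by hand and is not measured: up to 16 mm above or below this point. Shank 6 mm thick and 6.5 mm long, then the head, 17 mm across and 4 mm thick: its end is 10.5 mm off the face.
- glaze_jar: Closed glaze jar, 62 mm across, 85 mm tall; origin at the centre of its underside; not part of the job.
- bisque_bowl: Unglazed bowl, 94 mm across, 50 mm tall; origin at the centre of its underside; not part of the job.
- jug: Brown glazed jug with a handle, 165 mm tall, about 120 mm across; origin at the centre of its underside; not part of the job.
- banding_wheel: Small turntable with a lump of clay on it, 150 mm across, 116 mm tall; origin at the centre of its underside; not part of the job.
- kiln_prop_tall: Tube-shaped kiln prop, 42 mm across, 75 mm tall; origin at the centre of its underside; not part of the job.
- kiln_prop_short: Tube-shaped kiln prop, 42 mm across, 40 mm tall; origin at the centre of its underside; not part of the job.
- scraper: Scraper with a wooden handle, 190 mm long, lying flat; origin at the centre of its underside; not part of the job.
Things that resemble listed ones, but are neither listed nor needed, are in the scene too. There is more than one size of the part that bears controller_centre; the job needs the middle-sized. What is shaped like the post but purple is not meant.

How it is judged:
By the outcome, as a careful person would: the job done as asked, in the order asked, and still so for the second after the job is handed in, with the robot touching nothing.
It also fails if it takes over 58 s, if anything falls off the work surface, if the arm or the gripper's body presses on something with over 40 N, if the wrist force passes 120 N, or if a joint passes its speed limit or range.

## Working session

There is one attempt and no reset: what is moved stays moved. The work goes in short steps, Python scripts to look and compute and a shell command to move; the robot and the scene stay as the last step left them, time stands still between calls to the robot, and variables do not carry over. Pictures are saved under pics/ and viewed, about 8 in all and at most 12, crops included, and the job is handed in when it is done.

```bash
mkdir -p pics; ls; cat > h.py <<'E'
import numpy as np, cv2
from plant import bot, vision, models
def grab(n):
    p,d=vision.grab_frame(n); c=vision.calibration(n); return p,d,c
def world(d,c):
    v,u=np.indices(d.shape)
    P=np.stack([(u-c['cx'])/c['fx']*d,(v-c['cy'])/c['fy']*d,d,np.ones_like(d)],-1)
    W=P@np.linalg.inv(np.array(c['world_to_cam'])).T
    W[d<=0]=np.nan
    return W[...,:3]
def save(n,p): cv2.imwrite('pics/'+n+'.png',p[...,::-1])
E
python3 - <<'E'
from h import *
P=[]
for n in ['side','top']:
    p,d,c=grab(n); W=world(d,c); np.savez(f'{n}.npz',p=p,d=d,W=W)
    for t in ['controller_centre','post']:
        for r in models.regions_of(t,n)[:6]:
            m=r['mask']; w=W[m]; w=w[~np.isnan(w[:,0])]
            print(n,t,round(r['p'],2),r['bbox'],np.round(np.percentile(w,[3,50,97],axis=0),3).tolist() if len(w) else None, p[m].mean(0).round())
    for r in models.landmark_of('post_face',n)[:3]: print('pf',r['p'],r['pixel'])
    save(n,p)
E
```

```text
pics
side controller_centre 0.9 [336.9, 147.5, 42.4, 56.8] [[0.325, -0.242, 0.011], [0.35, -0.183, 0.126], [0.392, -0.163, 0.166]] [69. 70. 67.]
side controller_centre 0.74 [316.0, 132.1, 29.8, 40.8] [[0.426, -0.298, 0.004], [0.456, -0.257, 0.085], [0.49, -0.24, 0.122]] [78. 78. 74.]
side controller_centre 0.7 [349.6, 126.8, 21.1, 19.8] [[0.381, -0.402, 0.035], [0.406, -0.374, 0.078], [0.435, -0.356, 0.095]] [57. 58. 55.]
side post 0.89 [180.3, 217.9, 54.4, 68.9] [[0.511, 0.177, 0.003], [0.549, 0.243, 0.012], [0.608, 0.279, 0.171]] [105. 103.  95.]
side post 0.69 [234.2, 315.6, 59.9, 67.9] [[0.25, 0.291, 0.002], [0.289, 0.361, 0.008], [0.35, 0.395, 0.17]] [ 97.  56. 102.]
pf 0.77 [226.5, 204.2]
pf 0.73 [322.8, 271.6]
top controller_centre 0.7 [359.9, 227.9, 23.6, 17.9] [[0.381, -0.411, -0.001], [0.405, -0.379, 0.09], [0.432, -0.357, 0.099]] [107.  98.  90.]
top controller_centre 0.57 [329.6, 211.0, 24.0, 23.2] [[0.425, -0.303, 0.004], [0.456, -0.267, 0.119], [0.488, -0.242, 0.127]] [118. 112. 106.]
top post 0.9 [137.8, 259.0, 35.4, 34.0] [[0.243, 0.291, -0.0], [0.298, 0.336, 0.009], [0.349, 0.392, 0.17]] [109.  59. 122.]
top post 0.89 [170.4, 177.0, 38.0, 36.9] [[0.507, 0.171, -0.001], [0.555, 0.218, 0.009], [0.616, 0.282, 0.171]] [149. 145. 138.]
pf 0.79 [271.3, 151.9]
pf 0.63 [191.2, 187.8]
pf 0.38 [208.7, 140.2]
```

```bash
python3 - <<'E'
from h import *
s=np.load('side.npz');t=np.load('top.npz')
a=cv2.resize(s['p'][100:400,150:420],None,fx=1.45,fy=1.45,interpolation=cv2.INTER_CUBIC)
b=cv2.resize(t['p'][130:330,110:400],None,fx=1.3,fy=1.3,interpolation=cv2.INTER_CUBIC)
H=max(a.shape[0],b.shape[0]);o=np.zeros((H,a.shape[1]+b.shape[1],3),np.uint8)
o[:a.shape[0],:a.shape[1]]=a;o[:b.shape[0],a.shape[1]:]=b
save('a',o);print(o.shape)
# top outlines: box top pts and post top pts
W=t['W'].reshape(-1,3)
Ws=s['W'].reshape(-1,3)
for nm,(x,y,r,z0,z1) in dict(box=(.456,-.267,.06,.105,.135),post=(.56,.226,.06,.15,.185)).items():
  for w in (W,Ws):
    m=(np.hypot(w[:,0]-x,w[:,1]-y)<r)&(w[:,2]>z0)&(w[:,2]<z1); q=w[m]
    print(nm,len(q),q.mean(0).round(4),cv2.minAreaRect((q[:,:2]*1000).astype(np.float32)))
E
```

```text
(412, 769, 3)
box 303 [ 0.4574 -0.2726  0.1202] ((457.9591064453125, -274.1541748046875), (60.8438606262207, 49.40791320800781), 25.05414581298828)
box 300 [ 0.4585 -0.2666  0.1184] ((460.9936828613281, -271.70556640625), (61.28919219970703, 53.12834930419922), 26.472797393798828)
post 87 [0.5617 0.2259 0.166 ] ((562.1284790039062, 224.523681640625), (42.136451721191406, 41.90320587158203), 10.811911582946777)
post 251 [0.5631 0.2298 0.164 ] ((565.3980102539062, 226.3172149658203), (43.75893020629883, 43.651371002197266), 11.138248443603516)
```

View pics/a.png

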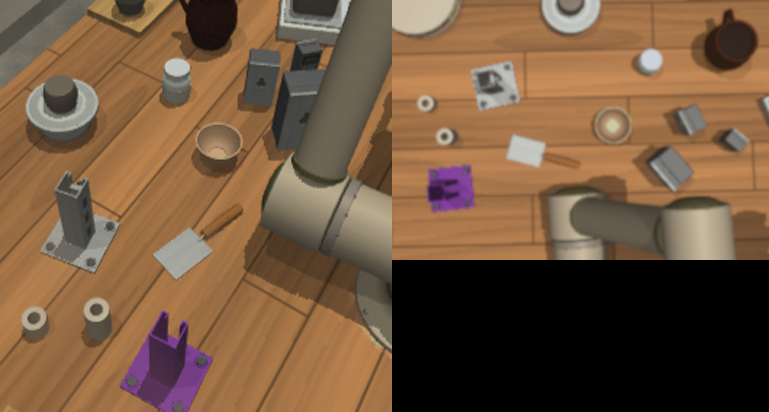

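```bash
python3 - <<'E'
from h import *
s=np.load('side.npz');t=np.load('top.npz')
for n in('side','top'):
    M=np.linalg.inv(np.array(vision.calibration(n)['world_to_cam']));print(n,M[:3,3].round(3),M[:3,2].round(2))
for w in (t['W'].reshape(-1,3),s['W'].reshape(-1,3)):
    m=(np.hypot(w[:,0]-.36,w[:,1]+.2)<.07)&(w[:,2]>.15)&(w[:,2]<.185); q=w[m]
    print('tall',len(q),q.mean(0).round(3),cv2.boxPoints(cv2.minAreaRect((q[:,:2]*1000).astype(np.float32))).round())
a=cv2.resize(s['p'][210:300,170:250],None,fx=5,fy=5,interpolation=cv2.INTER_CUBIC)
b=cv2.resize(s['p'][125:210,310:390],None,fx=5,fy=5,interpolation=cv2.INTER_CUBIC)
save('b',np.hstack([a[:425],b]))
print(bot.get_state())
E
```

```text
side [0.116 0.65  1.02 ] [ 0.37 -0.53 -0.76]
top [ 0.394 -0.01   1.675] [ 0.1  0.  -1. ]
tall 604 [ 0.342 -0.213  0.165] [[ 288. -215.]
 [ 330. -266.]
 [ 396. -213.]
 [ 354. -161.]]
tall 502 [ 0.352 -0.203  0.163] [[ 290. -211.]
 [ 335. -265.]
 [ 400. -210.]
 [ 355. -156.]]
{'t': 0.4, 'joint_positions': array([-1.51731011e+00,  3.80714049e-01,  1.29751064e+00,  8.63026133e-07,
        1.46360441e+00, -2.15284842e-01]), 'joint_vel': array([ 0.00105387, -0.00089255,  0.00013248, -0.00046255, -0.0020862 ,
        0.00211035]), 'tau': array([-1.26434417e-03, -4.37401843e+01, -2.24516898e+01,  7.12954975e-02,
        3.20312195e-02, -3.64960943e-05]), 'eef_pos': array([ 0.14605403, -0.53020147,  0.23534976]), 'orientation': array([-3.14136186e+00, -5.13478811e-05,  2.68770959e-01]), 'ft_force': array([ 0.36981857, -0.85142071,  0.25195061]), 'wrist_torque': array([-0.01102478,  0.01798165, -0.00662682]), 'width': 0.9991189539931115}
```

View pics/b.png

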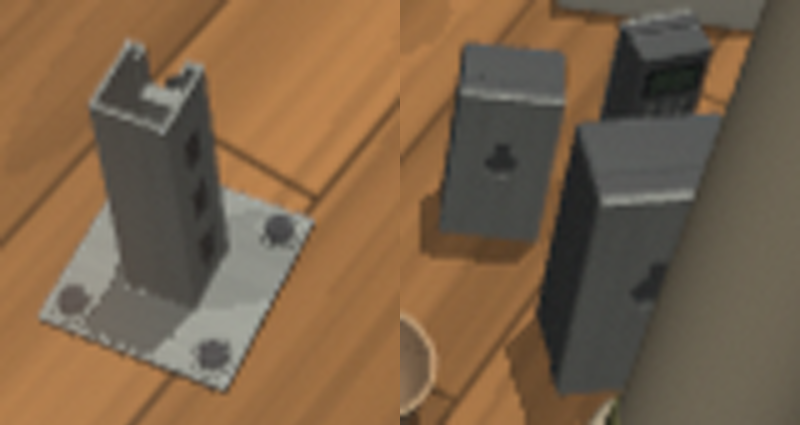

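```bash
cat >> h.py <<'E'
from scipy.spatial.transform import Rotation as Ro
def rel(pos,rpy):
    s=bot.get_state(); R=Ro.from_euler('xyz',s['orientation']); T=Ro.from_euler('xyz',rpy)
    rv=(R.inv()*T).as_rotvec(); dp=R.inv().apply(np.array(pos)-s['eef_pos'])*1000
    print('REL',rv.round(3).tolist(),dp.round(1).tolist())
E
python3 - <<'E'
from h import *
s=bot.get_state();R=Ro.from_euler('xyz',s['orientation'])
c=vision.calibration('wrist');M=np.linalg.inv(np.array(c['world_to_cam']))
print(c['fx'],c['cx'],c['cy']);print(R.inv().apply(M[:3,3]-s['eef_pos']).round(4)); print((R.inv().as_matrix()@M[:3,:3]).round(3))
rel([.46,-.27,.30],[np.pi,0,np.radians(115)])
E
```

```text
280.7032352130715 258.0538676449809 190.27584849982972
[ 0.0717  0.001  -0.1501]
[[-0.001 -0.96  -0.281]
 [ 1.    -0.001  0.   ]
 [-0.    -0.281  0.96 ]]
REL [-0.0, -0.0, -1.738] [371.8, -167.5, -64.6]
```

```bash
python3 -m inch '[[0,0,-1.738,372,-167,-65,88],[0,0,-1.738,372,-167,-65,88],[0,0,-1.738,372,-167,-65,88],[0,0,-1.738,372,-167,-65,88],[0,0,-1.738,372,-167,-65,88],[0,0,-1.738,372,-167,-65,88],[0,0,-1.738,372,-167,-65,88],[0,0,-1.738,372,-167,-65,88],[0,0,-1.738,372,-167,-65,88],[0,0,-1.738,372,-167,-65,88]]'
python3 - <<'E'
from h import *
rel([.46,-.27,.30],[np.pi,0,np.radians(115)])
E
```

```text
t: 1.4
eef_pos: [0.4619, -0.2687, 0.3007]
orientation: [3.141, 0.0, 1.779]
ft_force: [-0.2, 0.1, -0.3]
width: 0.996
REL [0.001, 0.0, -0.229] [-0.9, -2.2, 0.7]
```

```bash
python3 -m inch '[[0,0,-0.229,0,0,0,88],[0,0,-0.229,0,0,0,88],[0,0,-0.229,0,0,0,88]]'
python3 - <<'E'
from h import *
p,d,c=grab('wrist');W=world(d,c);np.savez('w1.npz',p=p,d=d,W=W);save('w1',p)
for r in models.landmark_of('key_hole','wrist')[:3]: 
    i,j=map(int,r['pixel']); print(r['p'],r['pixel'],W[i,j])
w=W.reshape(-1,3)
m=(np.hypot(w[:,0]-.458,w[:,1]+.272)<.055)&(w[:,2]>.114)&(w[:,2]<.127); q=w[m]
r=cv2.minAreaRect((q[:,:2]*1000).astype(np.float32));print(len(q),q.mean(0).round(4),r,np.median(q[:,2]))
# back face fit
m=(np.hypot(w[:,0]-.458,w[:,1]+.272)<.06)&(w[:,2]>.02)&(w[:,2]<.112); q=w[m]
l=cv2.fitLine((q[:,:2]*1000).astype(np.float32),cv2.DIST_HUBER,0,.1,.01).ravel();print(len(q),l,np.degrees(np.arctan2(l[1],l[0])))
E
```

```text
t: 1.7
eef_pos: [0.4604, -0.2704, 0.3004]
orientation: [-3.142, -0.0, 1.998]
ft_force: [-0.1, -0.2, 0.0]
width: 1.001
0.72 [223.0, 196.7] [ 0.41474227 -0.37852293  0.09371629]
0.68 [146.1, 252.8] [ 0.44342294 -0.25608357  0.05209177]
1999 [ 0.4587 -0.2737  0.1207] ((459.34954833984375, -275.1104736328125), (61.99155807495117, 48.31296157836914), 25.345895767211914) 0.12079579526029516
414 [ 9.0394902e-01  4.2764023e-01  4.4853210e+02 -2.5386856e+02] 25.317896
```

View pics/w1.png

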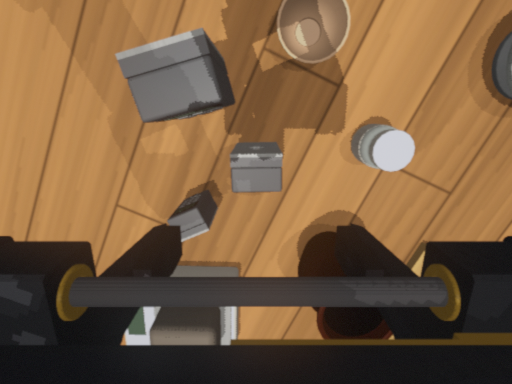

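```bash
python3 - <<'E'
from h import *
a=np.radians(101);f=np.array([np.cos(a),np.sin(a),0])
P=np.array([.563,.2255,.233])-f*(.0205+.085)
R=Ro.from_euler('xyz',[np.pi,0,a])*Ro.from_euler('y',45,degrees=True)
print(P,R.as_euler('xyz'));rel(P,R.as_euler('xyz'))
E
```

```text
[0.58313035 0.12193833 0.233     ] [ 3.14159265 -0.78539816  1.76278254]
REL [-0.091, 0.782, 0.221] [307.0, 273.6, 67.4]
```

```bash
python3 -m inch '[[-0.091,0.782,0.221,307,274,67,88],[-0.091,0.782,0.221,307,274,67,88],[-0.091,0.782,0.221,307,274,67,88],[-0.091,0.782,0.221,307,274,67,88],[-0.091,0.782,0.221,307,274,67,88],[-0.091,0.782,0.221,307,274,67,88],[-0.091,0.782,0.221,307,274,67,88],[-0.091,0.782,0.221,307,274,67,88],[-0.091,0.782,0.221,307,274,67,88],[-0.091,0.782,0.221,307,274,67,88]]'
python3 - <<'E'
from h import *
print(bot.get_state()['joint_positions'].round(2))
p,d,c=grab('wrist');W=world(d,c);np.savez('w2.npz',p=p,d=d,W=W);save('w2',p)
for r in models.landmark_of('post_face','wrist')[:3]: 
    i,j=map(int,r['pixel']); print(r['p'],r['pixel'],W[i,j])
E
```

```text
t: 2.8
eef_pos: [0.5823, 0.1243, 0.233]
orientation: [-3.139, -0.786, 1.765]
ft_force: [-0.4, 0.3, -0.2]
width: 1.0
[-0.27  0.56  1.21  0.69  1.74 -0.48]
0.8 [76.8, 75.1] [0.28082974 0.33887673 0.12598143]
0.73 [191.6, 255.0] [0.56253172 0.20438115 0.13418819]
```

View pics/w2.png

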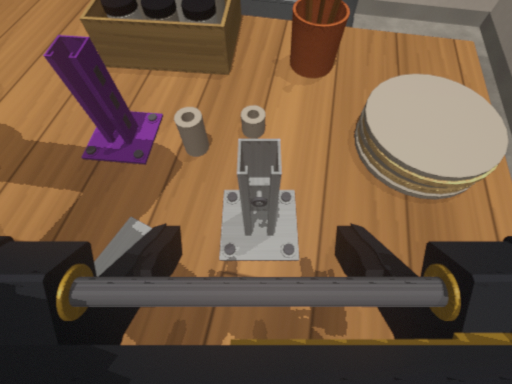

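```bash
python3 - <<'E'
from h import *
z=np.load('w2.npz');p,W=z['p'],z['W']
save('c2',cv2.resize(p[125:270,205:315],None,fx=4,fy=4,interpolation=cv2.INTER_CUBIC))
w=W.reshape(-1,3)
m=(np.hypot(w[:,0]-.563,w[:,1]-.2255)<.05)&(w[:,2]>.155)&(w[:,2]<.18);q=w[m]
print('top',len(q),np.median(q[:,2]),cv2.minAreaRect((q[:,:2]*1000).astype(np.float32)))
m=(w[:,2]>.003)&(w[:,2]<.012)&(np.hypot(w[:,0]-.563,w[:,1]-.2255)<.085);q=w[m]
print('foot',len(q),cv2.minAreaRect((q[:,:2]*1000).astype(np.float32)))
a=np.radians(101);f=np.array([np.cos(a),np.sin(a)]);g=np.array([-f[1],f[0]])
L=(w[:,:2]-[.563,.2255]);u=L@f*1000;v=L@g*1000;h=w[:,2]*1000
m=(h>30)&(h<168)&(abs(v)<30)&(u<-10)&(u>-45)
print('face lips u,hi',[(k,np.round(np.median(u[m&(abs(v-s)<5)&(abs(h-k)<8)]),1)) for k in(60,90,120,150) for s in(-16,16)])
k=m&(abs(h-150)<15);print('v range',np.percentile(v[k],[1,99]))
H=m&(u<-24); print('head n',H.sum(), np.round(np.c_[u[H],v[H],h[H]].min(0),1),np.round(np.c_[u[H],v[H],h[H]].max(0),1),np.median(np.c_[u[H],v[H],h[H]],axis=0))
for r in range(186,216,2): 
    print(r,[tuple(np.round((uu,vv,hh))) for uu,vv,hh in [(u.reshape(384,512)[r,c],v.reshape(384,512)[r,c],h.reshape(384,512)[r,c]) for c in (252,256,260,264,268)]])
E
```

```text
top 992 0.16833400915019142 ((563.557373046875, 222.1092987060547), (41.00609588623047, 42.53403854370117), 11.081652641296387)
foot 3941 ((561.4116821289062, 218.64564514160156), (145.18374633789062, 131.62623596191406), 1.522094964981079)
face lips u,hi [(60, np.float64(-23.9)), (60, np.float64(-23.9)), (90, np.float64(-23.9)), (90, np.float64(-23.8)), (120, np.float64(-23.9)), (120, np.float64(-23.8)), (150, np.float64(-23.8)), (150, np.float64(-23.8))]
v range [-19.9299622  20.1460276]
head n 451 [-35.5 -20.3  30.1] [-24.   20.4 167.9] [-24.30138132   0.32840171 130.03192295]
186 [(np.float64(-21.0), np.float64(7.0), np.float64(145.0)), (np.float64(-21.0), np.float64(3.0), np.float64(145.0)), (np.float64(-21.0), np.float64(-1.0), np.float64(145.0)), (np.float64(-21.0), np.float64(-5.0), np.float64(145.0)), (np.float64(-21.0), np.float64(-9.0), np.float64(145.0))]
188 [(np.float64(-21.0), np.float64(7.0), np.float64(142.0)), (np.float64(-21.0), np.float64(3.0), np.float64(140.0)), (np.float64(-21.0), np.float64(-1.0), np.float64(140.0)), (np.float64(-20.0), np.float64(-5.0), np.fl
[... 3127 characters left out ...]
4(-1.0), np.float64(10.0)), (np.float64(15.0), np.float64(-7.0), np.float64(10.0)), (np.float64(15.0), np.float64(-13.0), np.float64(10.0))]
212 [(np.float64(13.0), np.float64(11.0), np.float64(7.0)), (np.float64(12.0), np.float64(5.0), np.float64(9.0)), (np.float64(13.0), np.float64(-1.0), np.float64(7.0)), (np.float64(12.0), np.float64(-7.0), np.float64(8.0)), (np.float64(13.0), np.float64(-13.0), np.float64(7.0))]
214 [(np.float64(10.0), np.float64(11.0), np.float64(7.0)), (np.float64(nan), np.float64(nan), np.float64(nan)), (np.float64(9.0), np.float64(-1.0), np.float64(7.0)), (np.float64(10.0), np.float64(-7.0), np.float64(7.0)), (np.float64(-17.0), np.float64(-11.0), np.float64(66.0))]
```

View pics/c2.png

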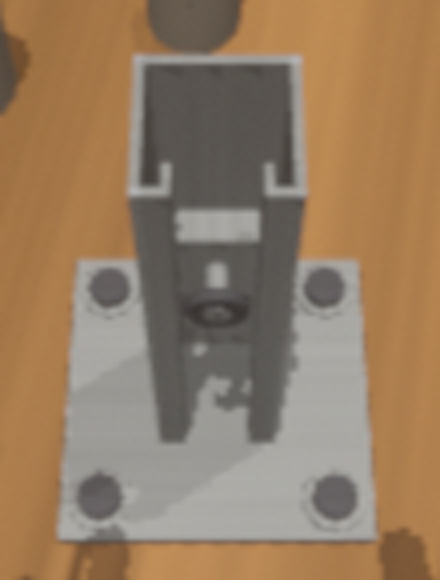

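```bash
python3 - <<'E'
from h import *
z=np.load('w2.npz');W=z['W']
a=np.radians(101);f=np.array([np.cos(a),np.sin(a)]);g=np.array([-f[1],f[0]])
L=(W[...,:2]-[.563,.2221]);u=L@f*1000;v=L@g*1000;h=W[...,2]*1000
m=(abs(v)<15)&(h>100)&(h<165)&(u<-24.5)&(u>-36)
F=m&(u<-29.5)
print('head front',F.sum(),np.median(u[F]),[np.round((x[F].min(),x[F].mean(),x[F].max()),1).tolist() for x in(v,h)])
c=cv2.minEnclosingCircle(np.c_[v[F],h[F]].astype(np.float32));print(c)
t=(abs(abs(v)-19.5)<1.0)&(abs(u)<15)&(h>160)&(h<180);print('rim',t.sum(),np.percentile(h[t],[10,50,90]))
t=(abs(v)<12)&(abs(u-19)<1.5)&(h>160)&(h<180);print('rim back',t.sum(),np.percentile(h[t],[10,50,90]))
ft=(h>0)&(h<12)&(abs(abs(v)-45)<8)&(abs(u)<50);print('foot h',np.median(h[ft]))
k=(abs(u+20.5)<1.5)&(h>20)&(h<168)&(abs(v)<20)
l=cv2.fitLine(np.c_[u[k],v[k]].astype(np.float32),cv2.DIST_HUBER,0,.1,.01).ravel();print('face',k.sum(),l,np.median(u[k]),'dyaw',np.degrees(np.arctan2(-l[0],l[1])))
E
```

```text
head front 106 -30.859026487454717 [[-8.5, -0.4, 7.8], [126.2, 134.5, 141.4]]
((-0.3054297864437103, 133.4883270263672), 8.776123046875)
rim 109 [168.20524204 172.71410222 173.59906004]
rim back 219 [161.9955106  168.17639036 173.03338768]
foot h 7.087908450820413
face 921 [ 2.7699867e-04 -9.9999994e-01 -2.0505117e+01  4.8661545e-01] -20.52281782403718 dyaw -179.98412
```

```bash
python3 - <<'E'
from h import *
rel([.4593,-.2751,.22],[np.pi,0,np.radians(115.3)])
E
```

```text
REL [0.096, -0.781, -0.236] [-268.4, -197.2, -248.8]
```

```bash
python3 -m inch '[[0.096,-0.781,-0.236,-268.4,-197.2,-248.8,88],[0.096,-0.781,-0.236,-268.4,-197.2,-248.8,88],[0.096,-0.781,-0.236,-268.4,-197.2,-248.8,88],[0.096,-0.781,-0.236,-268.4,-197.2,-248.8,88],[0.096,-0.781,-0.236,-268.4,-197.2,-248.8,88],[0.096,-0.781,-0.236,-268.4,-197.2,-248.8,88],[0.096,-0.781,-0.236,-268.4,-197.2,-248.8,88],[0.096,-0.781,-0.236,-268.4,-197.2,-248.8,88],[0.096,-0.781,-0.236,-268.4,-197.2,-248.8,88],[0.096,-0.781,-0.236,-268.4,-197.2,-248.8,88]]'
python3 - <<'E'
from h import *
p,d,c=grab('wrist');W=world(d,c);w=W.reshape(-1,3);np.savez('w3.npz',p=p,W=W)
m=(np.hypot(w[:,0]-.458,w[:,1]+.272)<.055)&(w[:,2]>.115)&(w[:,2]<.127); q=w[m]
print(np.median(q[:,2]),cv2.minAreaRect((q[:,:2]*1000).astype(np.float32)))
rel([.4593,-.2751,.093],[np.pi,0,np.radians(115.3)])
E
```

```text
t: 3.9
eef_pos: [0.4582, -0.2771, 0.2197]
orientation: [3.141, -0.0, 2.007]
ft_force: [0.3, 0.3, -0.7]
width: 0.994
0.12090917539419052 ((459.71441650390625, -272.694580078125), (62.06140899658203, 47.20913314819336), 25.54781150817871)
REL [0.001, -0.001, -0.003] [-0.0, 0.4, 126.8]
```

```bash
python3 -m inch '[[0,0,-0.003,0.7,0,40,88],[0,0,-0.003,0.7,0,80,88],[0,0,-0.003,0.7,0,110,88],[0,0,-0.003,0.7,0,127,88],[0,0,-0.003,0.7,0,127,88],[0,0,-0.003,0.7,0,127,88]]' 30
python3 -m inch '[[0,0,0,0,0,0,55],[0,0,0,0,0,0,55],[0,0,0,0,0,0,55],[0,0,0,0,0,0,55],[0,0,0,0,0,0,55],[0,0,0,0,0,0,55],[0,0,0,0,0,0,55],[0,0,0,0,0,0,55]]' 30
```

```text
t: 4.55
eef_pos: [0.46, -0.273, 0.0935]
orientation: [3.14, 0.0, 2.017]
ft_force: [-0.1, -0.6, 0.2]
width: 0.995
t: 5.35
eef_pos: [0.4596, -0.2739, 0.0932]
orientation: [3.14, 0.001, 2.016]
ft_force: [-1.2, 1.3, 4.9]
width: 0.702
```

```bash
python3 -m inch '[[0,0,0,0,0,-5,55],[0,0,0,0,0,-15,55],[0,0,0,0,0,-40,55],[0,0,0,0,0,-75,55],[0,0,0,0,0,-115,55],[0,0,0,0,0,-150,55],[0,0,0,0,0,-178,55],[0,0,0,0,0,-187,55],[0,0,0,0,0,-187,55]]'
python3 - <<'E'
from h import *
rel([.5776,.1486,.28],[np.pi,0,np.radians(101)])
E
```

```text
t: 6.25
eef_pos: [0.4593, -0.2738, 0.2802]
orientation: [3.14, 0.001, 2.016]
ft_force: [0.6, 0.1, -4.0]
width: 0.705
REL [0.002, 0.001, 0.253] [330.3, 288.7, 0.3]
```

```bash
python3 -m inch '[[0.002,0.001,0.02,20,17,0,55],[0.002,0.001,0.05,55,48,0,55],[0.002,0.001,0.08,90,79,0,55],[0.002,0.001,0.11,125,109,0,55],[0.002,0.001,0.14,160,140,0,55],[0.002,0.001,0.17,195,170,0,55],[0.002,0.001,0.2,230,201,0,55],[0.002,0.001,0.23,265,232,0,55],[0.002,0.001,0.25,300,262,0,55],[0.002,0.001,0.253,320,280,0,55]]'
python3 - <<'E'
from h import *
rel([.5776,.1486,.1615],[np.pi,0,np.radians(101)])
E
```

```text
t: 7.25
eef_pos: [0.5737, 0.1387, 0.2775]
orientation: [-3.137, -0.003, 1.765]
ft_force: [0.9, -1.0, -2.0]
width: 0.698
REL [-0.005, -0.003, 0.002] [8.7, 6.3, 116.0]
```

```bash
python3 -m inch '[[0,0,0,10,8.5,0,55],[0,0,0,10,8.5,15,55],[0,0,0,10,8.5,45,55],[0,0,0,10,8.5,75,55],[0,0,0,10,8.5,100,55],[0,0,0,10,8.5,115,55],[0,0,0,10,8.5,118,55],[0,0,0,10,8.5,118,55],[0,0,0,10,8.5,118,55]]'
python3 - <<'E'
from h import *
rel([.5776,.1486,.1615],[np.pi,0,np.radians(101)])
for n in('wrist','side'):
    p,d,c=grab(n);W=world(d,c);np.savez('s_'+n+'.npz',p=p,W=W)
    if n=='wrist': save('w4',p)
    a=np.radians(101);f=np.array([np.cos(a),np.sin(a)]);g=np.array([-f[1],f[0]])
    L=(W[...,:2]-[.563,.2221]);u=L@f*1000;v=L@g*1000;h=W[...,2]*1000
    for nm,k in dict(box=(h>183)&(h<193)&(u>-110)&(u<-45)&(abs(v)<36),post=(h>169)&(h<177)&(abs(u)<28)&(abs(v)<30)).items():
        if k.sum()>5: print(n,nm,k.sum(),np.median(h[k]),cv2.minAreaRect(np.c_[u[k],v[k]].astype(np.float32)), np.percentile(u[k],[1,99]).round(1),np.percentile(v[k],[1,99]).round(1))
E
```

```text
t: 8.15
eef_pos: [0.5808, 0.1468, 0.1627]
orientation: [-3.142, -0.001, 1.763]
ft_force: [-0.0, -0.8, -2.8]
width: 0.705
REL [-0.0, -0.001, 0.0] [2.4, -2.8, 1.2]
wrist box 8871 190.52251532902804 ((-70.68190002441406, 0.043727874755859375), (71.92192077636719, 34.56283187866211), 89.39523315429688) [-86.4 -54. ] [-34.5  31.5]
wrist post 2050 172.91485960346893 ((2.057361602783203, -0.2612648010253906), (40.788108825683594, 41.07950210571289), 0.047109801322221756) [-18.2  22.3] [-20.7  20.1]
side box 300 190.08106997012254 ((-68.83241271972656, -0.13746261596679688), (70.20072937011719, 39.38206100463867), 87.8036117553711) [-88. -52.] [-35.3  33.2]
side post 81 171.72163865602508 ((3.336456298828125, -2.586669921875), (42.60242462158203, 42.0121955871582), 89.0930404663086) [-17.6  24.5] [-23.5  18.2]
```

View pics/w4.png

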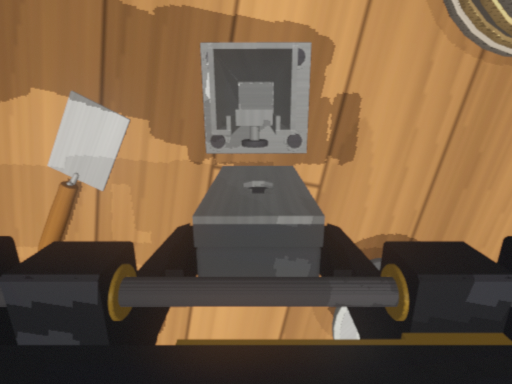

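```bash
cat >> h.py <<'E'
A=np.radians(101);F=np.array([np.cos(A),np.sin(A)]);G=np.array([-F[1],F[0]])
def uvh(W,o=(.563,.2221)):
    L=W[...,:2]-np.array(o); return L@F*1000,L@G*1000,W[...,2]*1000
def tcp():
    s=bot.get_state(); print('TCP uvh',[float(np.round(x,2)) for x in uvh(s['eef_pos'])],'yaw',np.degrees(s['orientation'][2]).round(2),s['orientation'].round(4),'F',s['ft_force'].round(1),s['t'])
E
python3 - <<'E'
from h import *
tcp()
z=np.load('s_wrist.npz');p,W=z['p'],z['W'];u,v,h=uvh(W)
for c in(257,):
  for r in list(range(122,162,2))+list(range(164,250,3)): print(r,c,[round(float(x[r,c]),1) for x in(u,v,h)],p[r,c])
save('c4',cv2.resize(p[120:260,190:330],None,fx=4,fy=4,interpolation=cv2.INTER_CUBIC))
for r in (225,215,205,195,180,172,150,100): # box/post edges per row
    ok=(h[r]>100)&(abs(v[r])<45); cs=np.where(ok)[0]; print(r,'v range',v[r][ok].min().round(1),v[r][ok].max().round(1),cs.min(),cs.max())
E
```

```text
TCP uvh [-77.09, -3.08, 162.95] yaw 101.01 [ 3.1411e+00 -1.1000e-03  1.7630e+00] F [ 0.1 -0.6 -2.9] 8.25
122 257 [-13.7, -2.0, 146.7] [150 149 146]
124 257 [-14.7, -2.0, 147.9] [148 147 144]
126 257 [-16.6, -1.9, 135.9] [115 114 111]
128 257 [-17.8, -1.9, 135.3] [130 129 125]
130 257 [-19.0, -1.9, 135.6] [127 126 123]
132 257 [-20.3, -1.9, 135.0] [131 131 127]
134 257 [-21.4, -1.9, 135.7] [131 131 127]
136 257 [-22.7, -1.9, 135.4] [131 132 127]
138 257 [-23.9, -1.9, 136.0] [130 130 126]
140 257 [-25.1, -1.9, 135.7] [92 90 88]
142 257 [-25.7, -1.9, 141.6] [82 80 81]
144 257 [-26.9, -1.9, 141.3] [81 78 79]
146 257 [-28.2, -1.9, 140.6] [86 83 84]
148 257 [-47.4, -1.4, 7.4] [141 139 136]
150 257 [-49.5, -1.4, 8.0] [143 142 138]
152 257 [-51.8, -1.4, 7.1] [139 135 129]
154 257 [-55.0, -1.4, 0.8] [154 113  74]
156 257 [-57.1, -1.4, 1.5] [157 113  71]
158 257 [-59.8, -1.4, -0.8] [156 113  71]
160 257 [-61.6, -1.4, 1.3] [153 110  69]
164 257 [-66.1, -1.3, 1.7] [132  94  62]
167 257 [-54.4, -1.6, 76.3] [91 90 86]
170 257 [-54.4, -1.7, 88.3] [91 88 85]
173 257 [-54.3, -1.7, 100.1] [89 88 85]
1
[... 685 characters left out ...]
81]
227 257 [-60.1, -2.0, 190.3] [72 71 71]
230 257 [-61.4, -2.0, 190.8] [70 70 71]
233 257 [-62.9, -2.0, 191.0] [70 70 71]
236 257 [-64.6, -2.0, 190.6] [70 70 70]
239 257 [-66.0, -2.0, 191.0] [68 69 69]
242 257 [-67.5, -2.0, 191.2] [69 68 69]
245 257 [-68.9, -2.0, 191.4] [69 69 69]
248 257 [-71.3, -2.0, 189.9] [67 66 67]
225 v range -44.3 38.8 183 334
215 v range -33.2 28.1 193 324
205 v range -33.8 28.1 199 318
195 v range -33.3 28.3 205 311
180 v range -33.4 28.2 214 302Traceback (most recent call last):
  File "<stdin>", line 8, in <module>
    return umr_minimum(a, axis, None, out, keepdims, initial, where)
ValueError: zero-size array to reduction operation minimum which has no identity
```

View pics/c4.png

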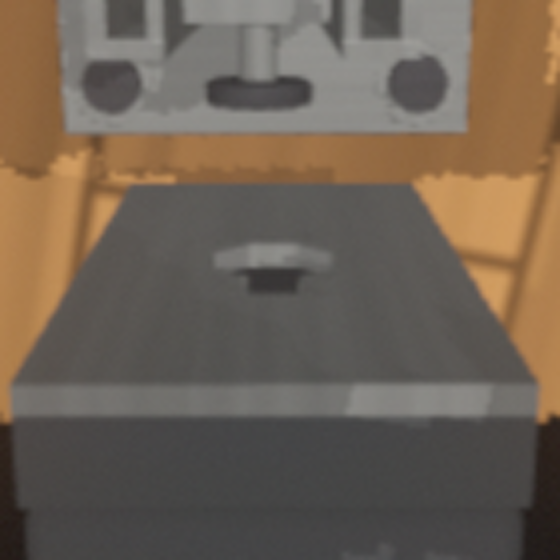

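```bash
python3 - <<'E'
from h import *
z=np.load('s_wrist.npz');p,W=z['p'],z['W'];u,v,h=uvh(W)
m=(u<-23)&(u>-31)&(h>129)&(h<143)&(abs(v)<12)
for r in range(138,149):
    c=np.where(m[r])[0]
    if len(c): print(r,c.min(),c.max(),v[r][c].min().round(1),v[r][c].max().round(1),h[r][c].max().round(1))
m=m&(h>139.5); print('head top',np.median(h[m]),h[m].max(),v[m].mean())
k=(abs(u+54.3)<1)&(h>140)&(h<185);print('box v',v[k].min(),v[k].max())
d=p[...,:].sum(2);r=slice(187,192);print([ (rr,np.where(d[rr,225:295]<200)[0]+225) for rr in(188,190)])
c=np.where((u[100]>-25)&(h[100]>165))[0];print('post row100',v[100][c].min(),v[100][c].max())
rel([.563+.001*(F[0]*-77+G[0]*-.3),.2221+.001*(F[1]*-77+G[1]*-.3),.1611],[np.pi,0,A])
E
```

```text
138 250 259 -3.2 2.5 137.4
139 245 265 -7.1 5.8 136.7
140 242 267 -8.2 7.6 136.9
141 242 267 -8.2 7.4 142.0
142 242 267 -8.2 7.5 142.1
143 242 267 -8.2 7.5 142.9
144 242 267 -8.2 7.5 142.6
145 242 267 -8.2 7.6 141.6
146 243 266 -7.5 6.8 142.1
147 247 262 -5.0 4.3 142.4
head top 140.66472986740996 142.88551013872112 -0.19435674724467328
box v -33.87131774583302 28.36273161015216
[(188, array([252, 253, 254, 255, 256, 257, 258, 259, 260, 261, 262, 263, 264,
       265])), (190, array([253, 254, 255, 256, 257, 258, 259, 260, 261, 262, 263]))]
post row100 -20.49099074505204 19.73264634354506
REL [0.0, -0.001, 0.0] [0.1, -2.8, 1.8]
```

```bash
python3 -m inch '[[0,0,0,3,-2.4,1.8,55],[0,0,0,8,-2.4,1.8,55],[0,0,0,13,-2.4,1.8,55],[0,0,0,18,-2.4,1.8,55],[0,0,0,18,-2.4,1.8,55],[0,0,0,18,-2.4,1.8,55]]'
python3 - <<'E'
from h import *
p,d,c=grab('wrist');W=world(d,c);save('w5',p);u,v,h=uvh(W);tcp()
m=(u<-23)&(u>-31)&(h>139)&(h<143)&(abs(v)<12)
print('head',np.percentile(v[m],[1,99]),np.median(h[m]),u[m].min())
k=(abs(u+36.3)<1.5)&(h>150)&(h<184)&(abs(v)<40);print('box',k.sum(),v[k].min(),v[k].max(),np.median(u[k]))
k=(h>184)&(h<192)&(u>-50)&(u<-34)&(abs(v)<33);print('top',np.median(h[k]))
k=(h>169)&(h<177)&(abs(u)<28)&(abs(v)<30);print('post',np.percentile(u[k],[1,99]),np.percentile(v[k],[1,99]))
cv2.imwrite('pics/c5.png',cv2.resize(p[110:250,190:330],None,fx=4,fy=4)[...,::-1])
E
```

```text
t: 8.85
eef_pos: [0.5746, 0.1646, 0.1603]
orientation: [-3.141, -0.001, 1.764]
ft_force: [-0.3, -0.2, -3.1]
width: 0.702
TCP uvh [-58.86, -0.39, 160.29] yaw 101.03 [-3.1405e+00 -1.3000e-03  1.7634e+00] F [-0.1  0.1 -3.1] 8.9
head [-6.57199275  5.25045502] 140.33245814916478 -29.083655953755144
box 2365 -31.428130328646603 31.02216327922874 -35.984135713145406
top 187.9830092496133
post [-18.48442718  22.11892732] [-20.61737444  20.15346089]
```

View pics/c5.png

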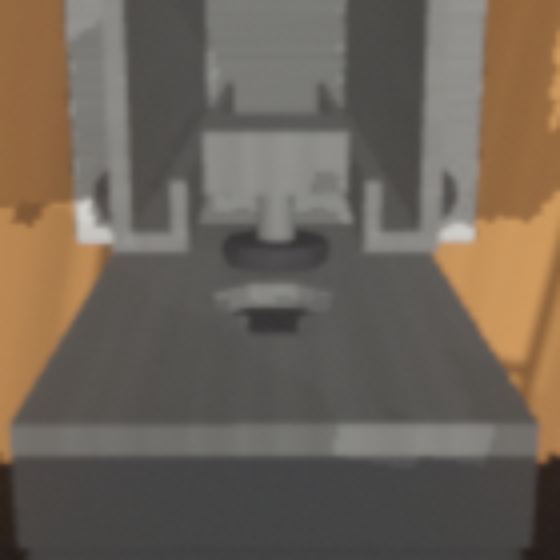

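```bash
python3 -m inch '[[0,0,0,1.5,0,-0.6,55],[0,0,0,3,0,-0.6,55],[0,0,0,4.5,0,-0.6,55],[0,0,0,5.5,0,-0.6,55],[0,0,0,5.5,0,-0.6,55]]'
python3 -m inch '[[0,0,0,0.5,0,0,55],[0,0,0,1,0,0,55],[0,0,0,1.5,0,0,55],[0,0,0,1.5,0,0,55]]'
python3 -m inch '[[0,0,0,0.5,0,0,55],[0,0,0,1,0,0,55],[0,0,0,1.5,0,0,55],[0,0,0,1.5,0,0,55]]'
```

```text
t: 9.4
eef_pos: [0.5735, 0.1699, 0.1609]
orientation: [-3.14, -0.001, 1.763]
ft_force: [-0.3, 0.2, -2.5]
width: 0.702
t: 9.8
eef_pos: [0.5732, 0.1713, 0.1609]
orientation: [-3.141, -0.001, 1.763]
ft_force: [0.1, -1.0, -2.6]
width: 0.698
t: 10.2
eef_pos: [0.5729, 0.1728, 0.1609]
orientation: [-3.14, -0.001, 1.763]
ft_force: [-0.4, -0.1, -3.1]
width: 0.703
```

```bash
python3 -m inch '[[0,0,0,0.5,0,0,55],[0,0,0,1,0,0,55],[0,0,0,1.5,0,0,55],[0,0,0,1.5,0,0,55]]'
python3 -m inch '[[0,0,0,0.5,0,0,55],[0,0,0,1,0,0,55],[0,0,0,1.5,0,0,55],[0,0,0,1.5,0,0,55]]'
```

```text
t: 10.6
eef_pos: [0.5727, 0.1743, 0.1609]
orientation: [-3.14, -0.001, 1.763]
ft_force: [-0.0, -0.3, -2.7]
width: 0.702
t: 11.0
eef_pos: [0.5724, 0.1757, 0.1609]
orientation: [-3.14, -0.001, 1.763]
ft_force: [-1.0, -0.2, -2.2]
width: 0.701
```

```bash
python3 -m inch '[[0,0,0,0.7,0,0,55],[0,0,0,1.4,0,0,55],[0,0,0,2,0,0,55],[0,0,0,2,0,0,55]]'
python3 -m inch '[[0,0,0,0.5,0,0,55],[0,0,0,1,0,0,55],[0,0,0,1,0,0,55]]'
python3 -m inch '[[0,0,0,0.5,0,0,55],[0,0,0,1,0,0,55],[0,0,0,1,0,0,55]]'
```

```text
t: 11.4
eef_pos: [0.572, 0.1777, 0.1609]
orientation: [-3.141, -0.001, 1.763]
ft_force: [0.6, -1.0, -3.2]
width: 0.702
t: 11.7
eef_pos: [0.5718, 0.1787, 0.1609]
orientation: [-3.14, -0.001, 1.763]
ft_force: [-0.5, 0.3, -2.8]
width: 0.699
t: 12.0
eef_pos: [0.5716, 0.1796, 0.1609]
orientation: [-3.141, -0.001, 1.763]
ft_force: [-0.2, 0.3, -3.2]
width: 0.697
```

```bash
python3 - <<'E'
from h import *
p,d,c=grab('wrist');W=world(d,c);u,v,h=uvh(W);tcp()
k=(h>169)&(h<177)&(u<28)&(u>-28)&(abs(v)<30);print('post',np.percentile(u[k],[1,99]),np.percentile(v[k],[1,99]))
for cc in (250,260,270):
    k=(abs(u[:,cc]+21)<4)&(h[:,cc]>145)&(h[:,cc]<186);print(cc,np.median(u[k,cc]),k.sum())
k=(h>184)&(h<192)&(u>-40)&(u<-10)&(abs(v)<30);print('boxtop u max',np.percentile(u[k],99),v[k].mean())
E
python3 -m inch '[[0,0,0,0.5,0,0,55],[0,0,0,0.5,0,0,55]]'
```

```text
TCP uvh [-43.35, -0.34, 160.9] yaw 101.03 [-3.1405e+00 -1.4000e-03  1.7632e+00] F [ 0.2  0.7 -4.1] 12.05
post [-20.83424924  22.32352209] [-27.62049649  27.40178141]
250 -20.457771123088953 24
260 -20.47220644823559 21
270 -20.31240110593457 25
boxtop u max -20.181202880587698 0.11940119721502238
t: 12.25
eef_pos: [0.5715, 0.1801, 0.1609]
orientation: [-3.14, -0.001, 1.763]
ft_force: [-0.4, -0.4, -2.5]
width: 0.701
```

```bash
python3 -m inch '[[0,0,0,0.5,0,0,55],[0,0,0,0.5,0,0,55]]'
python3 -m inch '[[0,0,0,0.4,0,0,55],[0,0,0,0.4,0,0,55]]'
```

```text
t: 12.45
eef_pos: [0.5714, 0.1806, 0.1609]
orientation: [-3.141, -0.001, 1.763]
ft_force: [-0.7, 0.4, -2.5]
width: 0.705
t: 12.65
eef_pos: [0.5713, 0.181, 0.1609]
orientation: [-3.14, -0.001, 1.763]
ft_force: [-0.2, -0.7, -3.0]
width: 0.704
```

```bash
python3 -m inch '[[0,0,0,0,0,0.7,55],[0,0,0,0,0,1.4,55],[0,0,0,0,0,2,55],[0,0,0,0,0,2,55]]'
python3 -m inch '[[0,0,0,0,0,0.7,55],[0,0,0,0,0,1.4,55],[0,0,0,0,0,2,55],[0,0,0,0,0,2,55]]'
```

```text
t: 13.05
eef_pos: [0.5713, 0.181, 0.1588]
orientation: [-3.14, -0.001, 1.763]
ft_force: [-0.6, 0.1, -3.0]
width: 0.703
t: 13.45
eef_pos: [0.5713, 0.1809, 0.1568]
orientation: [-3.14, -0.001, 1.763]
ft_force: [0.2, -0.1, -3.6]
width: 0.7
```

```bash
python3 -m inch '[[0,0,0,0,0,1,55],[0,0,0,0,0,2,55],[0,0,0,0,0,3,55],[0,0,0,0,0,4,55],[0,0,0,0,0,4,55]]'
python3 -m inch '[[0,0,0,0,0,1,55],[0,0,0,0,0,2,55],[0,0,0,0,0,3,55],[0,0,0,0,0,4,55],[0,0,0,0,0,4,55]]'
```

```text
t: 13.95
eef_pos: [0.5713, 0.181, 0.1527]
orientation: [-3.14, -0.001, 1.763]
ft_force: [0.0, 0.1, -3.1]
width: 0.698
t: 14.45
eef_pos: [0.5713, 0.181, 0.1487]
orientation: [-3.14, -0.001, 1.763]
ft_force: [-0.2, 0.0, -2.9]
width: 0.703
```

```bash
python3 -m inch '[[0,0,0,0,0,0.5,55],[0,0,0,0,0,1,55],[0,0,0,0,0,1.5,55],[0,0,0,0,0,1.5,55]]'
python3 -m inch '[[0,0,0,0,0,0.5,55],[0,0,0,0,0,1,55],[0,0,0,0,0,1,55]]'
python3 -m inch '[[0,0,0,0,0,0.5,55],[0,0,0,0,0,0.5,55]]'
```

```text
t: 14.85
eef_pos: [0.5713, 0.181, 0.1474]
orientation: [-3.14, -0.001, 1.763]
ft_force: [-0.4, 1.1, -3.5]
width: 0.701
t: 15.15
eef_pos: [0.5713, 0.181, 0.1463]
orientation: [-3.14, -0.001, 1.763]
ft_force: [0.0, 0.4, -3.4]
width: 0.703
t: 15.35
eef_pos: [0.5713, 0.181, 0.1459]
orientation: [-3.14, -0.001, 1.763]
ft_force: [-0.6, -0.3, -3.3]
width: 0.699
```

```bash
python3 -m inch '[[0,0,0,0,0,0.5,55],[0,0,0,0,0,0.5,55]]'
python3 -m inch '[[0,0,0,0,0,0.5,55],[0,0,0,0,0,0.5,55]]'
python3 -m inch '[[0,0,0,0,0,0.4,55],[0,0,0,0,0,0.4,55]]'
```

```text
t: 15.55
eef_pos: [0.5713, 0.181, 0.1454]
orientation: [-3.14, -0.001, 1.763]
ft_force: [0.7, -0.3, -2.7]
width: 0.702
t: 15.75
eef_pos: [0.5714, 0.181, 0.145]
orientation: [-3.141, -0.001, 1.763]
ft_force: [1.0, 0.1, -1.5]
width: 0.703
t: 15.95
eef_pos: [0.5714, 0.181, 0.1448]
orientation: [-3.141, -0.001, 1.763]
ft_force: [-0.9, -0.4, 0.4]
width: 0.698
```

```bash
python3 -m inch '[[0,0,0,0,0,0.4,55],[0,0,0,0,0,0.4,55]]'; python3 - <<'E'
from h import *
p,d,c=grab('wrist');W=world(d,c);u,v,h=uvh(W);tcp()
k=(h>165)&(h<182)&(u>-40)&(u<-24)&(abs(v)<30);print('boxtop',np.median(h[k]),np.percentile(u[k],99))
save('w6',cv2.resize(p[60:260,150:370],None,fx=2.5,fy=2.5))
E
```

```text
t: 16.15
eef_pos: [0.5715, 0.181, 0.1446]
orientation: [-3.141, -0.001, 1.763]
ft_force: [-1.6, -1.3, 3.7]
width: 0.7
TCP uvh [-42.0, -0.47, 144.63] yaw 101.03 [-3.1413e+00 -1.2000e-03  1.7632e+00] F [-1.1 -1.5  3.7] 16.2
boxtop 172.27942647995468 -24.145433717873136
```

View pics/w6.png

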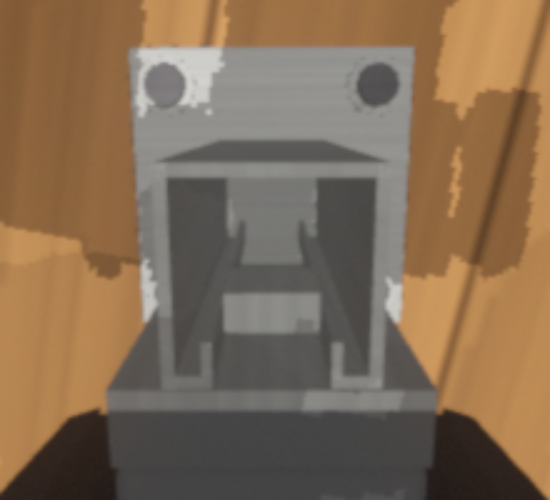

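```bash
python3 -m inch '[[0,0,0,0.3,0,-0.3,55],[0,0,0,0.3,0,-0.3,55],[0,0,0,0.3,0,-0.3,61],[0,0,0,0.3,0,-0.3,63],[0,0,0,0.3,0,-0.3,66],[0,0,0,0.3,0,-0.3,70],[0,0,0,0.3,0,-0.3,78],[0,0,0,0.3,0,-0.3,86],[0,0,0,0.3,0,-0.3,86],[0,0,0,0.3,0,-0.3,86]]'
python3 -m inch '[[0,0,0,0,0,0,86],[0,0,0,0,0,-5,86],[0,0,0,0,0,-15,86],[0,0,0,0,0,-35,86],[0,0,0,0,0,-60,86],[0,0,0,0,0,-90,86],[0,0,0,0,0,-120,86],[0,0,0,0,0,-140,86],[0,0,0,0,0,-140,86],[0,0,0,0,0,-140,86]]'
python3 - <<'E'
from h import *
p,d,c=grab('wrist');W=world(d,c);u,v,h=uvh(W);tcp()
k=(h>165)&(h<182)&(u>-60)&(u<-24)&(abs(v)<35);print('boxtop',np.median(h[k]),np.percentile(u[k],[1,99]),np.percentile(v[k],[1,99]),cv2.minAreaRect(np.c_[u[k],v[k]].astype(np.float32)))
q,_,_=grab('side')
a=cv2.resize(q[180:300,150:270],(400,400));b=cv2.resize(p,(533,400))[:,60:460]
save('w7',np.hstack([a,b]))
E
```

```text
t: 17.2
eef_pos: [0.5713, 0.1813, 0.1444]
orientation: [-3.141, -0.001, 1.763]
ft_force: [0.1, -1.0, -0.4]
width: 0.977
t: 18.2
eef_pos: [0.5712, 0.1811, 0.2842]
orientation: [-3.14, -0.001, 1.763]
ft_force: [0.5, -0.7, -0.3]
width: 0.976
TCP uvh [-41.83, -0.1, 283.39] yaw 101.02 [-3.1388e+00 -1.5000e-03  1.7632e+00] F [ 0.1  0.3 -0.1] 18.25
boxtop 171.6662921296882 [-59.30228165 -24.15977168] [-30.2864602   30.25827633] ((-42.004093170166016, 0.12723350524902344), (35.97555923461914, 61.97951126098633), 0.012199158780276775)
```

View pics/w7.png

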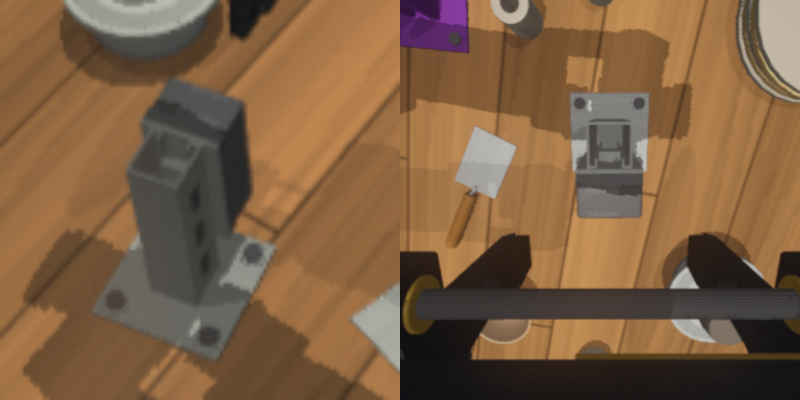

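The left half (side camera) shows the controller hanging upright on the post's open face. The right half (wrist camera) shows it flush and square, centred at about (610, 190), with the gripper clear of it.

```bash
python3 -c "
from plant import bot
bot.sign_off()"
```

```text
the job is handed in; nothing more can be done
```

The middle-sized controller is hanging on the stud of the grey post. I handed the job in about 18 s into the 58 s allowed.

- **Insertion:** The keyhole went over the stud's head with no contact force I could measure. I stopped the plate about 0.5 mm short of the post face by the camera.
- **Lowering:** I lowered it 16 mm in the grip, which is the full slot length. The vertical force then went from about −3 N (its weight) to +3.7 N, so it was resting on the stud before I let go.
- **Final checks:** After release and retreat, the wrist camera showed it hanging still, square to the post within 0.1° and centred within about 0.2 mm. Its top stayed at the same height, about 172 mm. The gripper was open and touching nothing.
- **Disagreements:** The camera views differed by 2–4 mm on the post's position. I settled that with a close view showing the hole and stud together, and by moving in slowly while watching the force.
- **Not checked:** I did not re-measure the other things on the bench. I saw no sign of contact with any of them.

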